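Hold the pump over its mounting board for glueing

TASK

Slide the plywood mounting board along the bench, without lifting it, until the whole board lies squarely on the thin black rubber mat. Then take the small black pump from the other side of the fence, carry it over the top of the fence without hitting it, and hold it level and still about 10 mm above the wooden key on the board, its hollow foot lined up with the key (either end round) but not touching it, so that I can brush glue underneath. Finish while still holding the pump there; leave the strips, pliers, nut and jar where they are.

Things in the scene. Friction and masses are not known exactly. Their poses are not given: they have to be found in the camera images.
- mat: Thin black rubber mat lying on the bench, 150 (x) x 116 (y) x 1 mm, fixed to the bench; so thin that the board slides onto it with no step or resistance. Origin: centre of its underside, at bench height. x along its long side.
- board: Plywood mounting board, 126 (x) x 92 (y) x 12 mm, 0.24 to 0.39 kg, loose, lying flat on the bench to the robot's right (-y) of the fence, off the mat. Fixed upright in the middle of its top is a wooden key, a plain bar 60 (x) x 20 (y) mm, 30 mm high above the board: pinch it across the 20 mm to drag the board. Origin: centre of the board's underside.
- key_top (a point): Centre of the top face of the wooden key on the board, 42 mm above the board's underside; axes as the board's.
- pump: Black plastic pump, 169 (x) x 54 (y) x 96 (z) mm, 0.5 to 0.72 kg, loose, upright on the bench to the left (+y) of the fence. Middle: flat-sided housing 74 x 52 mm, 24 to 72 mm above the underside; grip it across the 52 mm (mass centre within 6 mm of the middle). Round motor out to x=-79 mm; chamber and grey union to x=+90, 22 mm outlet stub up at x=+57. Origin: centre of foot's underside.
- pump_foot (a point): Centre of the open underside of the pump's hollow foot (same point as the pump's origin; axes as the pump's). The foot is 90 (x) x 46 (y) mm outside, 24 mm high, below the housing; its pocket, 76 x 34 mm and 24 mm deep, fits over the board's key.
- fence: Aluminium saw fence, a fixed straight bar standing on the bench between the pump and the board, 360 long (x) x 30 wide (y) x 70 mm high. Origin: centre of its underside. x along its length, y to the pump's side.
- strips: Loose bystander, to be left alone. Bundle of thin wooden strips, 300 (x) x 36 (y) x 24 mm, lying alongside the fence on the pump's side. Origin: centre of its underside.
- pliers: Loose bystander, to be left alone. Pliers with blue grips, 140 x 52 mm, 13 mm high, lying flat beyond the pump. Origin: underside, near the joint; x towards the jaws.
- nut: Loose bystander, to be left alone. Grey plastic union nut, a ring 56 mm across, 24 mm high. Origin: centre of its underside.
- jar: Loose bystander, to be left alone. Jar with a white cap, 60 mm across, 75 mm high. Origin: centre of its underside.
There are look-alikes about, which are no part of the job. Of the things shaped like the board, the plywood one is meant.

How it is judged (in metres and radians):
On the way, in this order (a step that is already met when the one before it is completed fails the run):
1. the whole board lies flat and still on the mat (x of board in the frame of mat between -0.012 and 0.012 m and y of board in the frame of mat between -0.012 and 0.012 m and angle between the x axis of board and the x axis of mat, either way round below 0.2 rad and linear speed of board below 0.01 m/s and angle between board's own z axis and vertical below 0.03 rad), for 0.2 s.
2. the pump passes over the fence, above its top (y of pump in the frame of fence between -0.03 and 0.03 m and x of pump in the frame of fence between -0.18 and 0.18 m and z of pump in the frame of fence above 0.07 m).
At the end, for the whole second after the job is handed in: Pump gripped, still, level (0.12 rad), not touching the board; foot 3-20 mm above the key top, centred within 8 mm along and 7 mm across the key, aligned within 0.12 rad (either way). Board flat, its centre within 12 mm in x and y of the mat's, turned under 0.2 rad from it (x of board in the frame of mat between -0.012 and 0.012 m and y of board in the frame of mat between -0.012 and 0.012 m and angle between the x axis of board and the x axis of mat, either way round below 0.2 rad and x of pump_foot in the frame of key_top between -0.008 and 0.008 m and y of pump_foot in the frame of key_top between -0.007 and 0.007 m and z of pump_foot in the frame of key_top between 0.003 and 0.02 m and angle between the x axis of pump and the x axis of board, either way round below 0.12 rad and angle between pump's own z axis and vertical below 0.12 rad and linear speed of pump below 0.01 m/s and angular speed of pump below 0.1 rad/s and contact force between pump and the fingers above 2 N and contact force between pump and board below 0.05 N and height (world z) of board below 0.003 m and angle between board's own z axis and vertical below 0.03 rad); the arm keeps its last pose, push and grip.
It fails at once if the board is lifted off the bench (height (world z) of board above 0.008 m or angle between board's own z axis and vertical above 0.15 rad).
It fails at once if the pump or the arm hits the fence (contact force between any of pump, the arm, the fingers and fence above 2 N).
It fails at once if the pump bumps the board (contact force between pump and board above 2 N).
It fails at once if a bystander is disturbed (distance of any of strips, pliers, nut, jar from where it was at the start of the episode above 0.02 m).
It also fails if it takes over 61 s, if anything falls off the work surface, if the arm or the gripper's body presses on something with over 40 N, if the wrist force passes 120 N, or if a joint passes its speed limit or range.

ROBOT

A 6-joint arm with a two-finger parallel gripper is mounted at the origin on the work surface. World frame = base frame: x ahead of the robot, y to its left, z up, the work surface at z = 0. Lengths are in mm, angles in degrees, forces in N, time in s.
With the tool pointing down it reaches from about 300 to 850 mm from the base axis. Payload 4.2 kg.
Tool frame: the origin (TCP) lies midway between the tips of the shut fingers; the grasp point (between the pads) lies 19 mm behind it; z points along the fingers, y is the line along which they close (so a half turn about z gives the same grasp; the last joint's range is limited). The gripper opens to 91 mm and grips with 3 to 60 N. Pads are 32 mm wide; open, the fingers measure 118 mm over their backs; the gripper's body (76 mm by 178 mm) begins 60 mm behind the grasp point.
Start: joints at [-76.375, 18.312, 89.639, -0, 72.044, -1.146], TCP at [146.601, -556.014, 213.976] pointing down, gripper open.
Joint ranges: [-177.97, 177.97], [-48.28, 115.42], [12.27, 149.76], [-77.06, 257.06], [2.81, 150.46], [-146.56, 146.56]. Speed limits (degrees/s): [147.25, 147.25, 180, 180, 180, 180].

INTERFACE

Orientations are given as [roll, pitch, yaw] about the fixed x, y, z axes, in that order (R = Rz(yaw) Ry(pitch) Rx(roll)).
In Python, from workcell import env gives the robot as it stands.
- The arm moves only by the tool send_rows, never from a script. Its argument "steps" is a list that holds one entry, the list of rows, each a list of 5 numbers: the shift along the tool's x, y, z scaled (see below), then the turn about the tool's z scaled (see below), then the opening, from 0 (shut) to 1 (fully open). In form: [[[dx, dy, dz, yaw, fingers], ...]]. A call has 1 to 5 rows; each row shifts and turns the commanded pose from where the row before left it, along the tool's axes as they then stand; what a row does not reach is not made up. The controller multiplies each number of a shift by 0.04 m and each number of a turn by 0.12 rad. A row lasts 1/12 s, in which the tool goes at most 41.7 mm and 7.16 degrees, less where a joint would pass 70% of its speed; a pose out of reach is approached as far as the arm can. A call with a number of a shift or a turn outside -1 to 1 is refused whole. A call with a gripper value outside its range is refused whole. The fingers move at their own pace and stop on an object; "squeeze" is the grip in N (left out, the last holds). Time passes only in rows, so rows that do not move let the fingers close. It gives the time, the measured TCP pose, the force, the opening and the grip force at its end, in the units of the state.
- env.state(): the state, without advancing time (a new reading comes with each control period).
- env.grab_frame(name): name is "scene" or "side" or "wrist"; returns a dict with "pixels" (384x512x3 uint8, red, green, blue), "depth" (384x512 float32, mm along the optical axis (not along the pixel's ray), 0 where there is no reading), "intrinsics" (3x3 intrinsics, pixels), "dist" ([k1, k2, p1, p2, k3] as OpenCV has them; the pictures are not rectified), "cam_to_world" (4x4, takes a point from camera to world coordinates). Camera axes: x right, y down, z forward; pixel columns grow to the right and rows downward; lengths in mm; the calibration is good to about 2 mm. A picture is of the moment at which its call begins.
- env.job_done(): hands the job in; it is judged then, once.
The state is a dict: "time_s": time; "qpos": joint angles; "qvel": joint speeds; "effort": joint torques, N m; "ee_pos": TCP position; "ee_rot": TCP orientation; "force": force on the tool from outside, world axes, zero at the start; "torque": the same for the moment, N m; "gripper_width": finger opening in mm; "gripper_force": force on a finger pad.
Only numpy, scipy, OpenCV 4.12 (cv2) and the standard library are available. Lean on these libraries where they do the work, as an engineer would, in place of code of your own. Each camera call takes 0.05 s, during which the arm holds its last target. There are 200 camera calls.

## Working session

There is one attempt and no reset: what is moved stays moved. The work goes in short steps, Python scripts to look and compute and a tool call to move; the robot and the scene stay as the last step left them, time stands still between calls to the robot, and variables do not carry over. Pictures are saved under pics/ and viewed, at most 10 in all, crops included, and the job is handed in when it is done.

Besides the shell and the picture viewer there is one more tool, called after ">>>" as name([rows], argument=value, ...), one row to a line, values as JSON. send_rows: Moves the arm, as the interface text tells. Shifts and turns lie within -1 to 1; 1 stands for 0.04 m of shift or 0.12 rad of turn. Its arguments: {"type":"object","properties":{"steps":{"type":"array"},"squeeze":{"type":"number"}},"required":["steps"]}

```bash
mkdir -p pics; ls; cat > h.py <<'E'
import numpy as np, cv2
from workcell import env
def grab(n):
    f=env.grab_frame(n)
    return {k:(np.array(v) if not isinstance(v,str) else v) for k,v in f.items()}
def pts(f):
    """world xyz for each pixel from depth"""
    h,w=f['depth'].shape
    u,v=np.meshgrid(np.arange(w),np.arange(h))
    p=cv2.undistortPoints(np.stack([u,v],-1).reshape(-1,1,2).astype(np.float64),f['intrinsics'],f['dist']).reshape(h,w,2)
    d=f['depth'].astype(float)
    P=np.dstack([p[...,0]*d,p[...,1]*d,d])
    T=f['cam_to_world']; W=P@T[:3,:3].T+T[:3,3]; W[d<=0]=np.nan
    return W
def ray(f,uv,z):
    p=cv2.undistortPoints(np.array(uv,float).reshape(-1,1,2),f['intrinsics'],f['dist']).reshape(-1,2)
    T=f['cam_to_world']; D=np.c_[p,np.ones(len(p))]@T[:3,:3].T
    return T[:3,3]+D*((z-T[2,3])/D[:,2])[:,None]
def save(f,n): cv2.imwrite('pics/'+n,cv2.cvtColor(f['pixels'],cv2.COLOR_RGB2BGR))
E
python3 - <<'E'
from h import *
for n in('scene','side'):
    f=grab(n); save(f,n+'0.png'); np.savez('/tmp/'+n,**f); print(n,f['cam_to_world'].round(2).tolist(),f['intrinsics'][0,0])
s=env.state(); print(s)
E
```

```text
pics
scene [[-0.09, 0.67, -0.74, 1304.63], [1.0, 0.07, -0.06, -78.49], [0.01, -0.74, -0.67, 762.22], [0.0, 0.0, 0.0, 1.0]] 400.4054618210699
side [[0.88, -0.37, 0.31, 260.94], [-0.48, -0.69, 0.54, -667.17], [0.01, -0.62, -0.78, 802.41], [0.0, 0.0, 0.0, 1.0]] 370.91739470976125
{'time_s': 0.1, 'qpos': array([-7.63722399e+01,  1.83483808e+01,  8.96978440e+01,  1.72903576e-03,
        7.20439617e+01, -1.14636996e+00]), 'qvel': array([ 0.09063649, -0.14895523, -0.16933068,  0.03139302,  0.04452859,
       -0.07116015]), 'effort': array([-2.67439955e-04, -4.13333845e+01, -2.32509398e+01,  7.28848251e-02,
        4.22255835e-02, -5.53639848e-05]), 'ee_pos': array([ 146.53271405, -555.56244027,  213.21096728]), 'ee_rot': array([-1.79909864e+02, -3.44797557e-03,  1.47735930e+01]), 'force': array([ 0.18520455, -1.05041519,  0.0781443 ]), 'torque': array([-0.02398145, -0.06790345, -0.01704244]), 'gripper_force': 0.0, 'gripper_width': 91.29660693081284}
```

View pics/scene0.png

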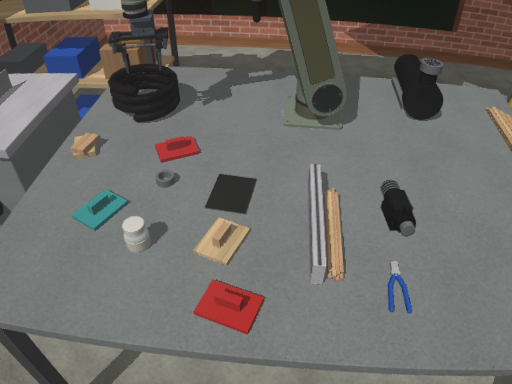

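View pics/side0.png

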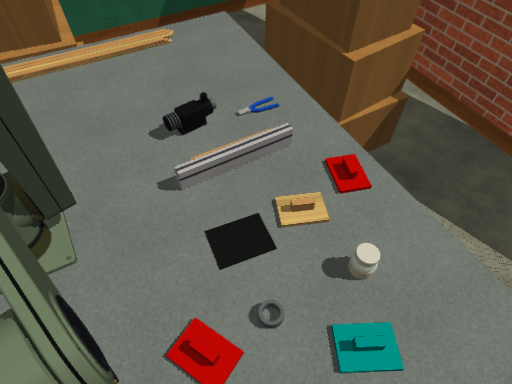

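The scene view shows four board-shaped things: plywood at (222,240), red at (229,304), red at (177,148) and teal at (101,208). Only the one at (222,240) is bare plywood, so that is the board. The mat is at (232,193), the fence at (317,222), and the strips at (335,232).

There are two black pump-like bodies. The one at (398,208) is the small one with the grey union, next to the fence. The one at (420,85) is bigger and far off. The crop below should confirm both picks.

```bash
python3 - <<'E'
from h import *
fs={n:dict(np.load(f'/tmp/{n}.npz')) for n in('scene','side')}
a=cv2.resize(fs['scene']['pixels'][140:290,180:430],None,fx=3.0,fy=3.0,interpolation=cv2.INTER_CUBIC)
cv2.imwrite('pics/crop.png',a[...,::-1])
def rect(n,P,m):
    m=m&np.isfinite(P[...,2]); q=P[m][:,:2].astype(np.float32)
    r=cv2.minAreaRect(q); print(n,m.sum(),'c',np.round(r[0],1),'size',np.round(r[1],1),'ang',round(r[2],1),'z',np.nanmedian(P[m][:,2]).round(1),P[m][:,2].max().round(1))
def big(m,seed):
    k,l=cv2.connectedComponents(m.astype(np.uint8)); return l==l[seed[1],seed[0]] if m[seed[1],seed[0]] else l<0
for n,f in fs.items():
    P=pts(f); Z=P[...,2]; px=f['pixels'].astype(int); v=px.max(-1); s=v-px.min(-1)
    sd=dict(scene=dict(board=(210,245),key=(222,236),mat=(232,193),pump=(398,208),fence=(317,222),strips=(335,232)),
      side=dict(board=(290,215),key=(302,204),mat=(240,241),pump=(186,118),fence=(235,155),strips=(235,143)))[n]
    print(n)
    def near(k,r):
        u,w=sd[k]; c=P[w,u]; print(k,'seed',c.round(1)); return np.hypot(P[...,0]-c[0],P[...,1]-c[1])<r
    rect('mat',P,near('mat',120)&(v<40)&(Z<6))
    nb=near('board',130); wood=(px[...,0]-px[...,2]>40)
    rect('board',P,nb&wood&(abs(Z-12)<5)); rect('key',P,nb&wood&(abs(Z-42)<4))
    npm=near('pump',140); 
    rect('pump>30',P,npm&(Z>30)&(v<90)); rect('pump all',P,npm&(Z>12)&(s<40));rect('pumphousing top',P,npm&(abs(Z-72)<4)&(s<40)); rect('stub',P,npm&(Z>84)&(s<40))
    rect('fence',P,near('fence',260)&(abs(Z-70)<4)&(s<40)&(v>80)); rect('strips',P,near('strips',260)&(abs(Z-24)<4)&wood)
E
```

```text
scene
mat seed [ 470.2 -229.5    0.6]
  return np.nanmean(a, axis, out=out, keepdims=keepdims)
Traceback (most recent call last):
ValueError: zero-size array to reduction operation maximum which has no identity
```

View pics/crop.png

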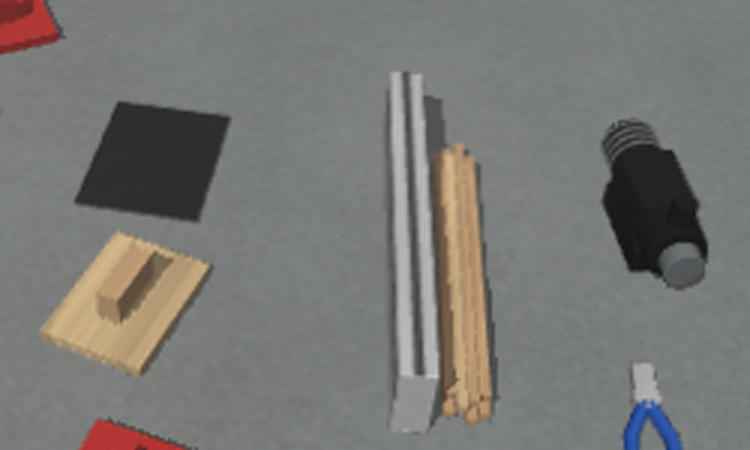

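The crop confirms both. The plywood board with its key is at scene (222,240), and the small pump is at (398,208), with ribbed motor at the far end and grey union at the near end (+x).

```bash
python3 - <<'E'
from h import *
fs={n:dict(np.load(f'/tmp/{n}.npz')) for n in('scene','side')}
def rect(n,P,m):
    m=m&np.isfinite(P[...,2]); m=cv2.morphologyEx(m.astype(np.uint8),cv2.MORPH_OPEN,np.ones((2,2)))>0
    k,l,st,_=cv2.connectedComponentsWithStats(m.astype(np.uint8))
    if k<2: print(n,'none');return
    m=l==1+st[1:,4].argmax(); q=P[m][:,:2].astype(np.float32)
    r=cv2.minAreaRect(q); print(n,m.sum(),'c',np.round(r[0],1),'size',np.round(r[1],1),'ang',round(r[2],1),'z',np.median(P[m][:,2]).round(1),P[m][:,2].max().round(1))
for n,f in fs.items():
    P=pts(f); Z=P[...,2]; px=f['pixels'].astype(int); v=px.max(-1); s=v-px.min(-1)
    sd=dict(scene=dict(board=(222,236),mat=(232,193),pump=(398,208),fence=(317,222),strips=(335,232),tcp=(0,0)),
      side=dict(board=(302,204),mat=(240,241),pump=(186,118),fence=(235,155),strips=(235,143)))[n]
    print(n,'mat px',px[sd['mat'][1],sd['mat'][0]],'pump px',px[sd['pump'][1],sd['pump'][0]])
    def near(k,r):
        u,w=sd[k]; c=P[w,u]; return np.hypot(P[...,0]-c[0],P[...,1]-c[1])<r
    rect('mat',P,near('mat',120)&(v<70)&(abs(Z)<6))
    nb=near('board',100); wood=(px[...,0]-px[...,2]>30)
    rect('board',P,nb&wood&(abs(Z-12)<6)); rect('board+key',P,nb&wood&(Z>6)); rect('key',P,nb&wood&(abs(Z-42)<5))
    npm=near('pump',120)
    for lo,hi in((8,200),(24,200),(40,200),(66,78),(84,110)): rect(f'pump{lo}-{hi}',P,npm&(Z>lo)&(Z<hi)&(s<40))
    rect('fence',P,near('fence',260)&(abs(Z-70)<5)&(s<40)); rect('strips',P,near('strips',260)&(abs(Z-22)<7)&wood)
E
```

```text
scene mat px [45 45 44] pump px [35 34 36]
mat 1400 c [ 471.8 -227.4] size [102.3 164.1] ang 74.5 z nan nan
board 1179 c [ 651.5 -224.7] size [ 87.7 133.5] ang 69.4 z nan nan
board+key 1450 c [ 652.  -223.2] size [ 87.1 134.8] ang 68.2 z nan nan
key 168 c [ 645.7 -221.5] size [16.8 82.1] ang 68.2 z nan nan
pump8-200 1284 c [496.1 237.5] size [224.   93.8] ang 12.9 z nan nan
pump24-200 1203 c [496.  237.6] size [224.1  93.7] ang 12.8 z nan nan
pump40-200 1118 c [496.4 235.6] size [231.6  97. ] ang 7.5 z nan nan
pump66-78 572 c [494.  221.9] size [ 84.4 194.6] ang 67.9 z nan nan
pump84-110 68 c [538.  255.6] size [ 17.9 125.2] ang 58.0 z 92.4 98.8
fence 1237 c [538.5   8.9] size [443.8  39.9] ang 0.8 z nan nan
strips 1192 c [586.   52.2] size [325.5  41.5] ang 0.6 z nan nan
side mat px [20 20 20] pump px [12 11 12]
mat 2413 c [nan nan] size [0. 0.] ang 0.0 z nan nan
board 1137 c [nan nan] size [0. 0.] ang 0.0 z nan nan
board+key 1419 c [ 656.2 -228.8] size [ 95.6 130.6] ang 71.2 z nan nan
key 169 c [ 661.4 -229.5] size [31.6 76.7] ang 86.6 z nan nan
pump8-200 1181 c [557.6 236.2] size [236.9  97.1] ang 32.4 z nan nan
pump24-200 1057 c [556.3 237.3] size [239.3  90.5] ang 33.2 z nan nan
pump40-200 952 c [544.7 255. ] size [239.3  48.2] ang 33.2 z nan nan
pump66-78 473 c [519.9 219.5] size [155.   36.7] ang 11.8 z nan nan
pump84-110 47 c [607.4 276.1] size [136.7  19. ] ang 61.5 z 91.6 99.6
fence 1137 c [604.9  20.3] size [414.8  37.7] ang 10.7 z nan nan
strips 65 c [498.8  37. ] size [101.7  54.5] ang 3.0 z 69.0 73.2
```

```bash
cat >> h.py <<'E'
def blob(m,k=3):
    m=cv2.morphologyEx(m.astype(np.uint8),cv2.MORPH_OPEN,np.ones((k,k)))
    n,l,st,_=cv2.connectedComponentsWithStats(m)
    return l==1+st[1:,4].argmax() if n>1 else m>0
def rrect(n,f,m,z):
    v,u=np.nonzero(m)
    if len(u)<10: print(n,'none',len(u)); return
    q=ray(f,np.c_[u,v],z)[:,:2].astype(np.float32)
    (c,s,a)=cv2.minAreaRect(q)
    if s[0]<s[1]: s=s[::-1]; a-=90
    print(n,len(u),'c',np.round(c,1),'mean',q.mean(0).round(1),'size',np.round(s,1),'long-axis ang',round(a,1)); return c,s,a
E
python3 - <<'E'
from h import *
fs={n:dict(np.load(f'/tmp/{n}.npz')) for n in('scene','side')}
for n,f in fs.items():
    print(n)
    P=pts(f); Z=P[...,2]; px=f['pixels'].astype(int); v=px.max(-1); s=v-px.min(-1)
    def near(c,r): return np.hypot(P[...,0]-c[0],P[...,1]-c[1])<r
    T=70 if n=='scene' else 45
    rrect('mat',f,blob(near((471,-228),130)&(v<T)&(abs(Z)<7)),1)
    nb=near((653,-226),95); wood=(px[...,0]-px[...,2]>25)
    rrect('board',f,blob(nb&wood&(abs(Z-12)<6)),12); rrect('key',f,blob(nb&wood&(abs(Z-42)<5),2),42)
    npm=near((520,232),140)&(s<40)&(v<140)
    for a,b,z in((67,77,72),(75,85,78),(88,104,96)): rrect(f'pump{z}',f,blob(npm&(Z>a)&(Z<b),2),z)
    rrect('fence',f,blob(near((560,13),260)&(abs(Z-70)<5)),70); rrect('strips',f,blob(near((580,50),200)&(abs(Z-24)<6)&wood,2),24)
    m=npm&(Z>14)&np.isfinite(Z); q=P[m]
    print('pump pts',len(q)); # axis profile
    c=q[:,:2].mean(0); w=np.linalg.svd(q[:,:2]-c,full_matrices=False)[2][0]; print('mean',c.round(1),'ang',np.degrees(np.arctan2(w[1],w[0])).round(1),'pct z',np.percentile(q[:,2],[5,50,90,97,99.5]).round(1))
    m=blob(npm&(Z>84),2);print('stub xyz',np.nanmedian(P[m],0).round(1))
E
```

```text
scene
mat 1396 c [ 467.8 -231.5] mean [ 471.5 -231.4] size [148.5 114.5] long-axis ang -5.6
board 1175 c [ 655.6 -227.6] mean [ 663.8 -226.4] size [129.6  94.5] long-axis ang -19.8
key 168 c [ 658.7 -223.7] mean [ 659.3 -224.1] size [62.  22.1] long-axis ang -20.0
pump72 541 c [527.4 218. ] mean [527.9 216.2] size [149.7  52.4] long-axis ang 8.8
pump78 32 c [590.9 227. ] mean [589.4 226.8] size [22.6 20.3] long-axis ang 79.6
pump96 55 c [587.3 226.2] mean [587.6 226.8] size [28.6 18.9] long-axis ang -22.5
fence 1235 c [580.3   2.9] mean [602.5   3.2] size [362.1  31. ] long-axis ang 1.0
strips 1183 c [600.7  50.1] mean [620.   50.7] size [304.1  36.7] long-axis ang 0.5
pump pts 1256
mean [545.4 211.8] ang 10.5 pct z [28.  67.8 74.4 93.9 98.1]
stub xyz [585.7 227.1  92.4]
side
mat 2339 c [ 469.1 -230.3] mean [ 467.5 -232.1] size [147.6 115. ] long-axis ang -5.7
board 1127 c [ 652.3 -228.7] mean [ 649.3 -232.5] size [127.1  96.9] long-axis ang -19.8
key 169 c [ 653.1 -232. ] mean [ 652.7 -231.9] size [61.1 22.9] long-axis ang -19.3
pump72 442 c [518.4 208.8] mean [516.1 207.6] size [152.1  55.9] long-axis ang 9.6
pump78 26 c [572.2 215.4] mean [571.6 214.6] size [25.7 17.3] long-axis ang 17.6
pump96 39 c [577.3 217.2] mean [577.6 217.4] size [24.2 21.5] long-axis ang 62.5
fence 1131 c [5.782e+02 5.000e-01] mean [568.4   0.9] size [362.8  36.2] long-axis ang 1.1
strips 65 c [505.2  58.8] mean [503.1  58.6] size [89.6  9. ] long-axis ang -0.7
pump pts 1139
mean [521.7 205.3] ang -172.4 pct z [22.3 64.6 74.6 91.2 97.8]
stub xyz [578.5 220.6  91.6]
```

>>> send_rows([
  [[0, 0, 0, 1, 1], [0, 0, 0, 1, 1], [0, 0, 0, 1, 1], [0, 0, 0, 1, 1], [0, 0, 0, 1, 1]],
])

```text
time_s: 0.52
ee_pos: [146.5, -555.7, 213.5]
ee_rot: [-180.0, 0.0, -19.9]
force: [0.0, 0.1, -0.4]
gripper_width: 90.9
gripper_force: 0.0
```

>>> send_rows([
  [[0.55, -0.72, 0, 0, 1], [0.55, -0.72, 0, 0, 1], [0.55, -0.72, 0, 0, 1], [0.55, -0.72, 0, 0, 1], [0.55, -0.72, 0, 0, 1]],
])

```text
time_s: 0.93
ee_pos: [299.5, -456.0, 213.6]
ee_rot: [-180.0, 0.0, -19.6]
force: [-0.1, -0.9, -0.0]
gripper_width: 91.4
gripper_force: 0.0
```

>>> send_rows([
  [[0.6, -0.78, 0, 0, 1], [0.6, -0.78, 0, 0, 1], [0.6, -0.78, 0, 0, 1], [0.6, -0.78, 0, 0, 1], [0.6, -0.78, 0, 0, 1]],
])

```text
time_s: 1.35
ee_pos: [465.1, -349.1, 213.6]
ee_rot: [-180.0, 0.0, -19.6]
force: [-0.3, -0.7, -1.0]
gripper_width: 91.1
gripper_force: 0.0
```

>>> send_rows([
  [[0.6, -0.78, 0, 0, 1], [0.6, -0.78, 0, 0, 1], [0.6, -0.78, 0, 0, 1], [0.6, -0.78, 0, 0, 1], [0, 0, 0, 0, 1]],
])

```text
time_s: 1.77
ee_pos: [601.5, -260.7, 212.6]
ee_rot: [-179.8, -0.1, -19.3]
force: [-0.8, 0.0, 0.3]
gripper_width: 91.1
gripper_force: 0.0
```

```bash
cat > wr.py <<'E'
from h import *
import sys
f=grab('wrist'); save(f,sys.argv[1]); np.savez('/tmp/wrist',**f)
P=pts(f);Z=P[...,2];px=f['pixels'].astype(int);wood=(px[...,0]-px[...,2]>25)
s=env.state(); print(s['time_s'],s['ee_pos'].round(1),s['ee_rot'].round(2)); print(f['cam_to_world'][:3,3].round(1))
rrect('board',f,blob(wood&(abs(Z-12)<6)),12); rrect('key',f,blob(wood&(abs(Z-42)<4),2),42)
m=blob(wood&(abs(Z-42)<6),2);print('keyZ',np.nanmedian(Z[m]))
E
python3 wr.py w1.png
```

```text
1.8167 [ 598.5 -262.7  212.6] [-1.7997e+02  7.0000e-02 -1.9340e+01]
[ 673.1 -286.   383.8]
board 8224 c [ 653.1 -226.4] mean [ 656.2 -228. ] size [125.2  92. ] long-axis ang -19.8
key 1186 c [ 652.4 -227.5] mean [ 652.6 -227.6] size [59.8 20.3] long-axis ang -21.0
keyZ 42.19136781630428
```

View pics/w1.png

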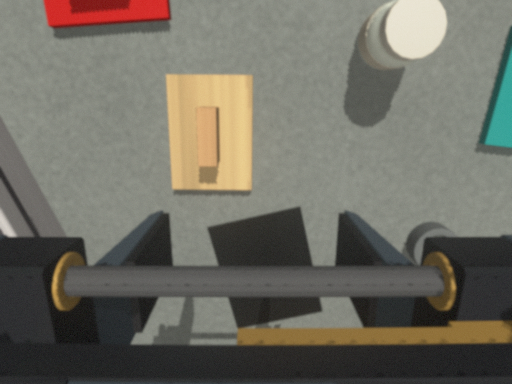

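>>> send_rows([
  [[0.49, -0.64, 0, 0, 1], [0.49, -0.64, 0, 0, 1], [0, 0, 0.9, 0, 1], [0, 0, 0.9, 0, 1], [0, 0, 0.9, 0, 1]],
])

```text
time_s: 2.23
ee_pos: [649.8, -230.7, 105.0]
ee_rot: [180.0, -0.0, -19.6]
force: [-0.3, -0.6, 0.3]
gripper_width: 91.2
gripper_force: 0.0
```

>>> send_rows([
  [[0, 0, 0.9, 0, 1], [0, 0, 0.7, 0, 1], [0, 0, 0.5, 0, 1], [0, 0, 0, 0, 1], [0, 0, 0, 0, 1]],
])

```text
time_s: 2.65
ee_pos: [648.9, -230.8, 21.1]
ee_rot: [180.0, 0.2, -19.7]
force: [0.7, 0.3, 1.0]
gripper_width: 91.2
gripper_force: 0.0
```

>>> send_rows([
  [[0.06, -0.11, 0.08, 0, 1], [0, 0, 0, 0, 0], [0, 0, 0, 0, 0], [0, 0, 0, 0, 0], [0, 0, 0, 0, 0]],
], squeeze=30)

```text
time_s: 3.07
ee_pos: [654.5, -227.0, 19.8]
ee_rot: [180.0, -0.1, -19.6]
force: [-0.2, 0.4, -0.6]
gripper_width: 67.3
gripper_force: 0.0
```

>>> send_rows([
  [[0, 0, 0, 0, 0], [0, 0, 0, 0, 0], [0, 0, 0, 0, 0], [0, 0, 0, 0, 0]],
])

```text
time_s: 3.4
ee_pos: [654.1, -226.8, 18.8]
ee_rot: [180.0, -0.0, -19.6]
force: [-0.3, 0.4, -0.4]
gripper_width: 40.9
gripper_force: 0.0
```

>>> send_rows([
  [[0, 0, 0, 0, 0], [0, 0, 0, 0, 0], [0, 0, 0, 0, 0], [0, 0, 0, 0, 0], [0, 0, 0, 0, 0]],
])

```text
time_s: 3.82
ee_pos: [654.1, -226.9, 18.7]
ee_rot: [180.0, -0.0, -19.6]
force: [0.4, -0.3, -0.5]
gripper_width: 20.0
gripper_force: 30.0
```

>>> send_rows([
  [[0, 0, 0, -0.4, 0], [0, 0, 0, -0.6, 0], [0, 0, 0, -0.6, 0], [0, 0, 0, -0.43, 0], [0, 0, 0, 0, 0]],
])

```text
time_s: 4.23
ee_pos: [654.1, -226.8, 18.7]
ee_rot: [180.0, 0.0, -5.6]
force: [-0.3, -0.2, -0.3]
gripper_width: 19.3
gripper_force: 30.0
```

>>> send_rows([
  [[-0.2, 0.03, 0, 0, 0], [-0.4, 0.05, 0, 0, 0], [-0.5, 0.06, 0, 0, 0], [-0.5, 0.06, 0, 0, 0], [-0.5, 0.06, 0, 0, 0]],
])

```text
time_s: 4.65
ee_pos: [568.2, -228.8, 18.7]
ee_rot: [180.0, -0.0, -5.7]
force: [1.4, 0.9, -0.7]
gripper_width: 19.9
gripper_force: 30.0
```

>>> send_rows([
  [[-0.5, 0.06, 0, 0, 0], [-0.5, 0.06, 0, 0, 0], [-0.4, 0.05, 0, 0, 0], [-0.3, 0.03, 0, 0, 0], [-0.2, 0.02, 0, 0, 0]],
])

```text
time_s: 5.07
ee_pos: [491.0, -230.0, 18.8]
ee_rot: [-180.0, 0.1, -5.7]
force: [0.7, -0.2, -2.4]
gripper_width: 19.7
gripper_force: 30.0
```

>>> send_rows([
  [[-0.25, 0.03, 0, 0, 0], [-0.2, 0.02, 0, 0, 0], [-0.1, 0, 0, 0, 0], [0, 0, 0, 0, 0], [0, 0, 0, 0, 0]],
])

```text
time_s: 5.48
ee_pos: [470.9, -230.0, 18.7]
ee_rot: [-180.0, -0.0, -5.7]
force: [0.7, -1.0, -2.9]
gripper_width: 20.1
gripper_force: 30.0
```

```bash
cat > bm.py <<'E'
from h import *
s=env.state(); print(s['time_s'],s['ee_pos'].round(1),s['ee_rot'].round(2))
for n in('scene','side'):
    f=grab(n);P=pts(f);Z=P[...,2];px=f['pixels'].astype(int);v=px.max(-1);wood=(px[...,0]-px[...,2]>25)
    nb=np.hypot(P[...,0]-468,P[...,1]+231)<100
    rrect(n+' board',f,blob(nb&wood&(abs(Z-12)<6)),12)
    save(f,n+'1.png')
E
python3 bm.py
```

```text
5.4833 [ 470.9 -230.    18.7] [-180.     -0.     -5.67]
scene board 693 c [ 472.8 -230.3] mean [ 488.6 -226.3] size [130.1  92.1] long-axis ang -5.8
side board 716 c [ 468.3 -232.1] mean [ 440.3 -239.3] size [122.   94.9] long-axis ang -6.1
```

>>> send_rows([
  [[0, 0, 0, 0, 1], [0, 0, 0, 0, 1], [0, 0, 0, 0, 1], [0, 0, 0, 0, 1], [0, 0, 0, 0, 1]],
])

```text
time_s: 6.0
ee_pos: [471.1, -230.1, 18.9]
ee_rot: [180.0, -0.0, -5.6]
force: [0.1, -0.1, -0.6]
gripper_width: 50.1
gripper_force: 0.0
```

>>> send_rows([
  [[0, 0, -0.5, 0, 1], [0, 0, -1, 0, 1], [0, 0, -1, 0, 1], [0, 0, -1, 0, 1], [0, 0, -1, 0, 1]],
])

```text
time_s: 6.42
ee_pos: [470.5, -229.8, 200.7]
ee_rot: [180.0, -0.0, -5.7]
force: [1.3, -0.7, -0.3]
gripper_width: 83.7
gripper_force: 0.0
```

>>> send_rows([
  [[-0.9, 0, -0.4, 0, 1], [-0.9, 0, -0.4, 0, 1], [0, 0, 0, 0, 1], [0, 0, 0, 0, 1]],
])

```text
time_s: 6.75
ee_pos: [398.6, -223.0, 232.2]
ee_rot: [179.9, -0.2, -5.7]
force: [1.0, -1.0, 0.2]
gripper_width: 91.2
gripper_force: 0.0
```

```bash
cat >> wr.py <<'E'
v=px.max(-1); sat=v-px.min(-1)
rrect('mat+board',f,blob((np.hypot(P[...,0]-468,P[...,1]+231)<110)&(((v<70)&(abs(Z)<7))|wood)&(Z<60)),1)
E
python3 wr.py w2.png
```

```text
6.8 [ 399.3 -223.   231.3] [ 1.7996e+02 -1.1000e-01 -5.6900e+00]
[ 474.  -230.   403.6]
board 8246 c [ 470.6 -229.6] mean [ 473.6 -229.9] size [124.9  92.2] long-axis ang -5.8
key 1095 c [ 468.9 -230.5] mean [ 469.3 -230.5] size [57.8 19.2] long-axis ang -5.8
keyZ 42.22933003753951
mat+board 12613 c [ 469.  -230.2] mean [ 473.  -230.2] size [147.7 114.3] long-axis ang -5.8
```

View pics/w2.png

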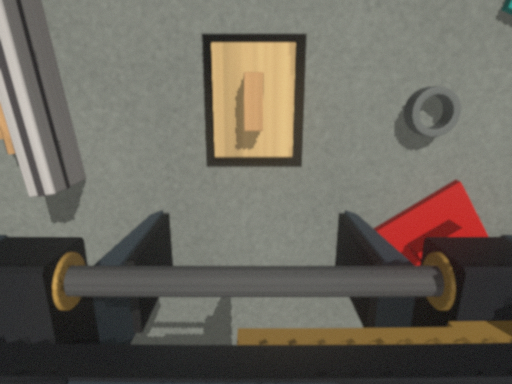

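The wrist view shows the board centred on the mat with even black borders (205–305 by 35–165) and the key at (254,101). Next, the pump.

>>> send_rows([
  [[0, 0, 0, -0.72, 1], [0, 0, 0, -0.72, 1], [0, 0, 0, -0.73, 1], [0.27, -0.93, 0, 0, 1], [0.27, -0.93, 0, 0, 1]],
])

```text
time_s: 7.22
ee_pos: [409.5, -146.2, 229.4]
ee_rot: [-179.9, 0.1, 9.0]
force: [1.8, 0.3, 0.0]
gripper_width: 91.1
gripper_force: 0.0
```

>>> send_rows([
  [[0.27, -0.93, 0, 0, 1], [0.27, -0.93, 0, 0, 1], [0.27, -0.93, 0, 0, 1], [0.27, -0.93, 0, 0, 1], [0.27, -0.93, 0, 0, 1]],
])

```text
time_s: 7.63
ee_pos: [432.4, 48.6, 229.7]
ee_rot: [-180.0, 0.1, 9.3]
force: [0.0, -0.8, -1.1]
gripper_width: 91.2
gripper_force: 0.0
```

>>> send_rows([
  [[0.27, -0.93, 0, 0, 1], [0.27, -0.93, 0, 0, 1], [0.27, -0.93, 0, 0, 1], [0.27, -0.93, 0, 0, 1], [0, 0, 0, 0, 1]],
])

```text
time_s: 8.05
ee_pos: [451.8, 206.8, 229.1]
ee_rot: [-179.8, 0.0, 9.6]
force: [0.3, 0.5, -0.5]
gripper_width: 91.3
gripper_force: 0.0
```

```bash
cat > pm.py <<'E'
from h import *
import sys
f=grab('wrist'); save(f,sys.argv[1]); np.savez('/tmp/wp',**f)
P=pts(f);Z=P[...,2];px=f['pixels'].astype(int);v=px.max(-1);s=v-px.min(-1)
st=env.state(); print(st['time_s'],st['ee_pos'].round(1),st['ee_rot'].round(2)); print(f['cam_to_world'][:3,3].round(1))
npm=(np.hypot(P[...,0]-525,P[...,1]-213)<130)&(s<40)
for a,b,z in((67,77,72),(88,104,96)): rrect(f'pump{z}',f,blob(npm&(Z>a)&(Z<b),2),z)
q=P[npm&(Z>69)&(Z<75)]; print(np.percentile(q[:,2],[5,50,95]))
t=np.radians(9.2); R=np.array([[np.cos(t),np.sin(t)],[-np.sin(t),np.cos(t)]])
l=(q[:,:2]-[525,213])@R.T
for x in range(-85,95,10):
    k=l[abs(l[:,0]-x)<5]
    if len(k)>5: print(x,len(k),np.percentile(k[:,1],[1,99]).round(1))
E
python3 pm.py w3.png
```

```text
8.1 [451.1 203.7 229. ] [-1.80e+02  1.10e-01  9.59e+00]
[527.2 219.3 400.2]
pump72 6601 c [520.4 217.8] mean [521.7 218.1] size [150.1  51.5] long-axis ang 8.6
pump96 592 c [578.7 226.5] mean [579.  226.8] size [20.9 20.9] long-axis ang 9.5
[69.85798532 72.11425287 73.75550364]
-75 193 [-7.1 21.2]
-65 242 [-6.  21.1]
-55 246 [-6.8 20.6]
-45 254 [-7.1 21.5]
-35 389 [-18.   31.6]
-25 578 [-18.9  31.5]
-15 533 [-18.5  31.4]
-5 584 [-18.4  31.3]
5 596 [-19.   32.1]
15 601 [-18.8  31.1]
25 654 [-19.4  30.9]
35 490 [-18.3  29.9]
45 309 [-11.6  23.4]
55 168 [-11.7  23.3]
65 179 [-12.   23.3]
75 57 [-10.1  22.2]
```

View pics/w3.png

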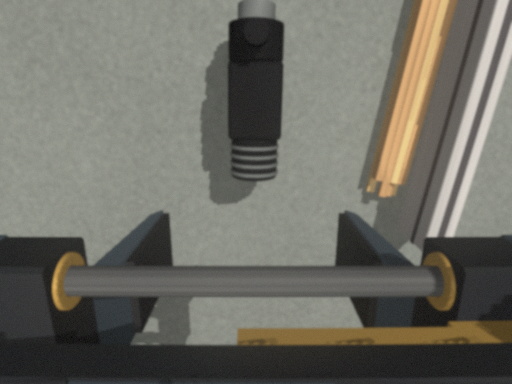

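The wrist view shows the pump upright at (256,90), with the stub and grey union towards the top of the picture (+x) and the strips clear at (410,90).

>>> send_rows([
  [[0.9, -0.05, 0, 0.1, 1], [0.9, -0.05, 0, 0, 1], [0, 0, 0.8, 0, 1], [0, 0, 0.8, 0, 1], [0, 0, 0, 0, 1]],
])

```text
time_s: 8.52
ee_pos: [517.6, 212.8, 159.6]
ee_rot: [179.8, 0.8, 8.5]
force: [-1.3, -0.7, -1.4]
gripper_width: 91.2
gripper_force: 0.0
```

>>> send_rows([
  [[0, 0, 0, 0, 1], [0, 0, 0, 0, 1]],
])

```text
time_s: 8.68
ee_pos: [521.8, 215.0, 167.7]
ee_rot: [-180.0, -0.1, 8.6]
force: [-0.3, 0.0, 1.0]
gripper_width: 90.9
gripper_force: 0.0
```

>>> send_rows([
  [[0.03, -0.09, 0.7, 0, 1], [0, 0, 0.8, 0, 1], [0, 0, 0.8, 0, 1], [0, 0, 0.7, 0, 1], [0, 0, 0.45, 0, 1]],
])

```text
time_s: 9.1
ee_pos: [522.0, 218.9, 28.5]
ee_rot: [-180.0, -0.1, 8.6]
force: [-0.5, 0.4, 0.4]
gripper_width: 91.0
gripper_force: 0.0
```

>>> send_rows([
  [[0, 0, 0, 0, 0.4], [0, 0, 0, 0, 0.4], [0, 0, 0, 0, 0.4]],
], squeeze=45)

```text
time_s: 9.35
ee_pos: [523.7, 219.6, 31.2]
ee_rot: [-179.9, -0.3, 8.6]
force: [0.6, -0.6, 0.6]
gripper_width: 74.0
gripper_force: 0.0
```

>>> send_rows([
  [[0, 0, 0, 0, 0.4], [0, 0, 0, 0, 0.4], [0, 0, 0, 0, 0.4], [0, 0, 0, 0, 0.4], [0, 0, 0, 0, 0.4]],
])

```text
time_s: 9.77
ee_pos: [522.4, 219.0, 29.9]
ee_rot: [180.0, -0.1, 8.6]
force: [-0.9, -2.2, 6.7]
gripper_width: 52.0
gripper_force: 45.0
```

>>> send_rows([
  [[0, 0, -0.2, 0, 0], [0, 0, -0.4, 0, 0], [0, 0, -0.6, 0, 0], [0, 0, -0.6, 0, 0], [0, 0, -0.6, 0, 0]],
])

```text
time_s: 10.18
ee_pos: [520.2, 218.5, 124.4]
ee_rot: [180.0, 0.2, 8.6]
force: [0.2, 0.2, -6.9]
gripper_width: 51.8
gripper_force: 45.0
```

>>> send_rows([
  [[0, 0, -0.6, 0, 0], [0, 0, -0.4, 0, 0], [0, 0, -0.2, 0, 0], [0, 0, 0, 0, 0], [0, 0, 0, 0, 0]],
])

```text
time_s: 10.6
ee_pos: [520.8, 218.6, 171.5]
ee_rot: [180.0, 0.1, 8.6]
force: [-0.3, -0.3, -6.4]
gripper_width: 51.8
gripper_force: 45.0
```

```bash
cat > hold.py <<'E'
from h import *
st=env.state(); print(st['time_s'],st['ee_pos'].round(1),st['ee_rot'].round(2),st['gripper_width'],st['force'].round(1),st['torque'].round(2)); T=st['ee_pos'];y=np.radians(st['ee_rot'][2])
for n in('scene','side'):
    f=grab(n); save(f,n+'h.png'); P=pts(f); px=f['pixels'].astype(int); v=px.max(-1)
    m=(np.hypot(P[...,0]-T[0],P[...,1]-T[1])<110)&(v<110)&(P[...,2]>T[2]-45)&(P[...,2]<T[2]+80)
    R=np.array([[np.cos(y),np.sin(y)],[-np.sin(y),np.cos(y)]]); q=P[m]; l=(q[:,:2]-T[:2])@R.T
    k=np.c_[l,q[:,2]-T[2]]
    for x in range(-80,100,15):
        w=k[abs(k[:,0]-x)<7.5]
        if len(w)>8: print(n,x,len(w),'y',np.percentile(w[:,1],[2,98]).round(1),'z',np.percentile(w[:,2],[2,50,98]).round(1))
E
python3 hold.py
```

```text
10.6 [520.8 218.6 171.5] [1.7997e+02 1.4000e-01 8.5800e+00] 51.75907869233506 [-0.3 -0.3 -6.4] [ 0.01  0.03 -0.02]
scene -50 18 y [-27.5 -24.8] z [-7.6 17.4 25.9]
scene -35 21 y [-58.8  22.8] z [-26.8  41.1  65.5]
scene -20 81 y [-39.2  29.2] z [-27.3  41.9  78.4]
scene -5 166 y [-51.9  29. ] z [-25.3  42.6  78.8]
scene 10 304 y [-40.9  35.6] z [-22.3  42.   72.6]
scene 25 197 y [-53.3  35.8] z [-25.3  41.1  79.1]
scene 40 171 y [-27.6  -3.3] z [-28.9   6.4  45.7]
scene 55 117 y [-27.4  11.8] z [ 7.5 41.4 66.9]
scene 70 276 y [-26.6  20.8] z [ 0.7 37.6 65.9]
scene 85 179 y [-19.  14.] z [ 2.7 21.1 35.9]
side -80 112 y [-24.5  18.1] z [ 1.3 25.  44.2]
side -65 104 y [-26.3   6.6] z [ 3.6 33.  45.2]
side -50 148 y [-26.2  10.1] z [-27.1  23.9  44.5]
side -35 178 y [-27.6  21.9] z [-27.5  26.   44.9]
side -20 234 y [-38.4  35.3] z [-27.1  35.2  63.6]
side -5 128 y [-38.7  30.7] z [-27.3  24.5  76.7]
side 10 101 y [-38.7  28.6] z [-29.1  17.5  67. ]
side 25 83 y [-28.1 -19.9] z [-28.2   7.2  39.4]
side 40 83 y [-27.9 -17.9] z [-28.4  11.4  35.9]
side 55 59 y [-27.4 -18.8] z [ 0.3 23.1 36.9]
side 70 37 y [-27.6 -13.4] z [ 4.5 23.5 36.1]
side 85 45 y [-18.2   2.6] z [ 9.9 27.8 37.2]
```

>>> send_rows([
  [[-0.05, 0.2, 0, 0, 0], [-0.11, 0.4, 0, 0, 0], [-0.19, 0.7, 0, 0, 0], [-0.19, 0.7, 0, 0, 0], [-0.19, 0.7, 0, 0, 0]],
])

```text
time_s: 11.12
ee_pos: [507.8, 106.1, 171.6]
ee_rot: [180.0, 0.1, 8.6]
force: [0.3, -0.7, -7.4]
gripper_width: 51.6
gripper_force: 45.0
```

>>> send_rows([
  [[-0.2, 0.75, 0, 0, 0], [-0.2, 0.75, 0, 0, 0], [-0.2, 0.75, 0, 0, 0], [-0.2, 0.75, 0, 0, 0], [-0.2, 0.75, 0, 0, 0]],
])

```text
time_s: 11.53
ee_pos: [490.4, -48.4, 171.9]
ee_rot: [-180.0, 0.1, 8.6]
force: [0.3, -1.5, -7.1]
gripper_width: 52.1
gripper_force: 45.0
```

>>> send_rows([
  [[-0.2, 0.75, 0, 0, 0], [-0.2, 0.75, 0, 0, 0], [-0.2, 0.75, 0, 0, 0], [-0.2, 0.75, 0, 0, 0], [-0.2, 0.75, 0, 0, 0]],
])

```text
time_s: 11.95
ee_pos: [473.2, -202.5, 171.9]
ee_rot: [-180.0, 0.1, 8.6]
force: [0.2, -0.1, -7.0]
gripper_width: 51.9
gripper_force: 45.0
```

>>> send_rows([
  [[-0.1, 0.4, 0, 0, 0], [-0.05, 0.2, 0, 0, 0], [0, 0.1, 0, 0.3, 0], [0, 0, 0, 0.6, 0], [0, 0, 0, 0.6, 0]],
])

```text
time_s: 12.37
ee_pos: [472.1, -229.1, 171.9]
ee_rot: [-179.9, 0.1, -2.0]
force: [-0.6, 0.0, -6.2]
gripper_width: 51.6
gripper_force: 45.0
```

>>> send_rows([
  [[0, 0, 0, 0.4, 0], [0, 0, 0, 0.2, 0], [0, 0, 0, 0, 0], [0, 0, 0, 0, 0], [0, 0, 0, 0, 0]],
])

```text
time_s: 12.78
ee_pos: [472.8, -229.1, 172.6]
ee_rot: [-180.0, 0.0, -5.8]
force: [0.4, -0.4, -7.5]
gripper_width: 51.8
gripper_force: 45.0
```

```bash
cat > fin.py <<'E'
from h import *
import sys
f=grab('wrist'); save(f,sys.argv[1])
st=env.state(); T=st['ee_pos']; y=np.radians(st['ee_rot'][2]); print(st['time_s'],T.round(2),st['ee_rot'].round(2),st['force'].round(1),st['gripper_force'])
P=pts(f); px=f['pixels'].astype(int); v=px.max(-1); s=v-px.min(-1)
R=np.array([[np.cos(y),np.sin(y)],[-np.sin(y),np.cos(y)]]); l=(P[...,:2]-T[:2])@R.T; dz=P[...,2]-T[2]
m=blob((abs(dz-67)<6)&(s<40)&(l[...,0]>40)&(l[...,0]<75)&(abs(l[...,1])<25),2)
r=rrect('stub',f,m,T[2]+66.5)
if r: c=(np.array(r[0])-T[:2])@R.T; print('stub in tool (expect 57,0):',c.round(1), 'z',np.nanmedian(dz[m]).round(1))
nb=(px[...,0]-px[...,2]>25)&(np.hypot(P[...,0]-470,P[...,1]+230)<95)&(abs(P[...,2]-12)<6)
rrect('board visible',f,blob(nb),12)
E
python3 fin.py w4.png; python3 hold.py | grep -E "side|^[0-9]"
```

```text
12.8333 [ 472.81 -229.14  172.63] [-1.80e+02  2.00e-02 -5.81e+00] [-0.7 -0.3 -7.3] 44.99765396118164
stub 3585 c [ 531.1 -235. ] mean [ 531.3 -235. ] size [21. 21.] long-axis ang -52.2
stub in tool (expect 57,0): [58.6  0.1] z 66.2
board visible none 0
12.8333 [ 472.8 -229.1  172.6] [-1.80e+02  2.00e-02 -5.81e+00] 51.83026616103777 [-0.7 -0.3 -7.3] [ 0.04  0.03 -0.03]
side -80 95 y [-24.   16.2] z [ 2.3 29.7 43.4]
side -65 175 y [-26.1  13.3] z [11.6 38.4 44.9]
side -50 197 y [-25.9  14.6] z [-23.5  36.7  44.5]
side -35 264 y [-26.7  21.3] z [-25.3  34.7  44. ]
side -20 135 y [-34.8  31.4] z [-27.6  15.3  77.7]
side -5 58 y [-74.7  27.2] z [-26.4   3.2  75.9]
side 10 73 y [-36.6  26.8] z [-28.3  10.4  51.8]
side 25 45 y [-32.2  24.4] z [-27.6 -13.7  48.5]
side 40 43 y [-33.6  21.2] z [-29.1 -14.6  48.6]
side 55 54 y [-11.6   7.8] z [57.4 66.4 68.7]
side 70 58 y [-26.4   6.3] z [ 7.8 48.2 67.4]
side 85 68 y [-18.8   9.7] z [ 9.7 28.6 36.5]
```

View pics/w4.png

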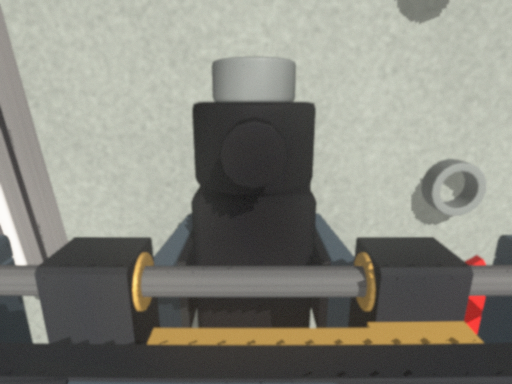

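The wrist view shows the pump held straight, stub at (253,152) and union at the top. The board is hidden under the pump.

>>> send_rows([
  [[-0.1, 0.04, 0, 0, 0], [0, 0, 0.4, 0, 0], [0, 0, 0.5, 0, 0], [0, 0, 0.4, 0, 0], [0, 0, 0.2, 0, 0]],
])

```text
time_s: 13.35
ee_pos: [467.1, -230.0, 110.9]
ee_rot: [-179.9, 0.2, -5.9]
force: [-0.6, 1.0, -7.7]
gripper_width: 51.5
gripper_force: 45.0
```

>>> send_rows([
  [[0, 0, 0.1, 0, 0], [0, 0, 0, 0, 0], [0, 0, 0, 0, 0], [0, 0, 0, 0, 0]],
])

```text
time_s: 13.68
ee_pos: [469.5, -231.0, 109.8]
ee_rot: [179.9, -0.1, -5.9]
force: [-0.4, -0.9, -6.4]
gripper_width: 51.9
gripper_force: 45.0
```

>>> send_rows([
  [[-0.01, -0.02, 0.2, 0, 0], [0, 0, 0.2, 0, 0], [0, 0, 0.17, 0, 0], [0, 0, 0.1, 0, 0], [0, 0, 0, 0, 0]],
])

```text
time_s: 14.1
ee_pos: [467.5, -229.2, 80.5]
ee_rot: [-179.9, 0.2, -5.9]
force: [0.5, 0.5, -5.6]
gripper_width: 51.9
gripper_force: 45.0
```

>>> send_rows([
  [[0, 0, 0, 0, 0], [0, 0, 0, 0, 0], [0, 0, 0, 0, 0], [0, 0, 0, 0, 0], [0, 0, 0, 0, 0]],
])

```text
time_s: 14.52
ee_pos: [468.6, -229.8, 82.2]
ee_rot: [180.0, -0.0, -5.9]
force: [-0.1, 0.2, -7.4]
gripper_width: 51.9
gripper_force: 45.0
```

```bash
python3 fin.py w5.png; python3 hold.py | head -1; python3 - <<'E'
from h import *
for n in('scene','side'):
    f=grab(n); save(f,n+'f.png'); P=pts(f);Z=P[...,2];px=f['pixels'].astype(int); wood=px[...,0]-px[...,2]>25
    rrect(n+' board',f,blob(wood&(np.hypot(P[...,0]-470,P[...,1]+230)<95)&(abs(Z-12)<6)),12)
    if n=='scene': a=f['pixels'][120:250,170:300]
    else: a=np.hstack([a,f['pixels'][160:290,175:305]])
cv2.imwrite('pics/final.png',cv2.resize(a,None,fx=3,fy=3,interpolation=cv2.INTER_CUBIC)[...,::-1])
E
```

```text
14.5667 [ 468.54 -229.8    82.17] [ 1.7999e+02 -3.0000e-02 -5.8600e+00] [-0.5  0.3 -5.8] 44.99759137630463
stub 3587 c [ 526.8 -235.7] mean [ 527.1 -235.7] size [21. 21.] long-axis ang 37.8
stub in tool (expect 57,0): [58.6  0. ] z 66.3
board visible 217 c [ 516.2 -189.3] mean [ 516.4 -189.3] size [41.8  2.7] long-axis ang -5.8
14.5667 [ 468.5 -229.8   82.2] [ 1.7999e+02 -3.0000e-02 -5.8600e+00] 51.5112622715494 [-0.5  0.3 -5.8] [0.04 0.1  0.04]
scene board 667 c [ 474.  -230.4] mean [ 492.  -223.1] size [132.2  92.1] long-axis ang -5.8
side board 925 c [ 469.8 -242.1] mean [ 463.  -252.1] size [126.3  75. ] long-axis ang -6.3
```

View pics/final.png

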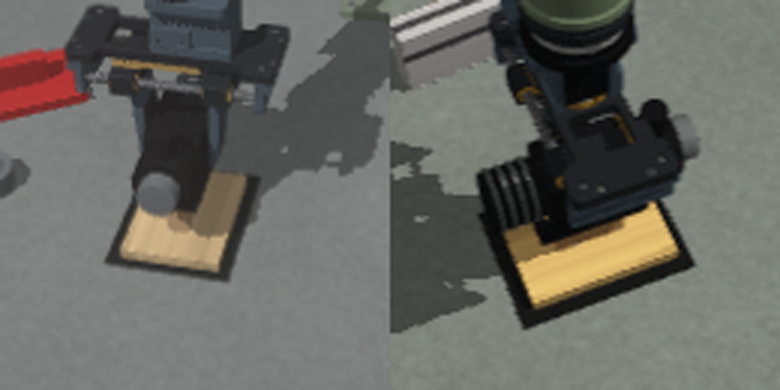

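Both views show the board square on the mat and the pump level over the key. The foot is about 10 mm above the key top and the force reading is only the pump's own weight. Handing in.

```bash
python3 -c "
from workcell import env
print(env.state()['qvel'].round(2)); print(env.job_done())"
```

```text
[ 0.    0.01 -0.07  0.02  0.12 -0.09]
the job is handed in; nothing more can be done
None
```

I handed the job in with the plywood board square on the mat (within about 2 mm) and the pump held still and level about 10 mm above the key, aligned to it; the judge returned no verdict.

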